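# Tighten the wide blade's wing nut on the masking easel

### The arm

A 6-joint arm with a two-finger parallel gripper is mounted at the origin on the work surface. World frame = base frame: x ahead of the robot, y to its left, z up, the work surface at z = 0. Lengths are in m, angles in degrees, forces in N, time in s.
With the tool pointing down it reaches from about 0.35 to 0.875 m from the base axis. Payload 4.2 kg.
Tool frame: the origin (TCP) lies on the centre line of the jaws, within the pads' length; the fingertips stand 19 mm ahead of it and the grasp point (between the pads) is the TCP; x points along the fingers, y is the direction in which the jaws open and shut, and the axes are right-handed (so a half turn about x gives the same grasp; the last joint's range is limited). The gripper opens to 87 mm and grips with 3 to 60 N. Pads are 19 mm wide; open, the fingers measure 117 mm over their backs; the gripper's body (75 mm by 190 mm) begins 51 mm behind the grasp point.
Start: joints at [87.812, 22.042, 0.453, 0, -68.411, -14.817], TCP at [0.183, 0.598, 0.242] pointing down, gripper open.
Joint ranges: [-179.83, 179.83], [-69.29, 118.12], [-61.27, 80.66], [-181.25, 117.63], [-171.15, -9.14], [-177.46, 177.46]. Speed limits (degrees/s): [159.86, 159.86, 180, 180, 180, 180].

### API

Orientations are given as a 3x3 rotation matrix whose columns are the frame's x, y, z axes.
In Python, from station import r, viewer, job, spotter gives the robot as it stands.
- The arm moves only by the tool play_rows, never from a script. Its argument "commands" is a list of rows, each an object of numbers: "fingers": the gripper command: -1 is fully open, 1 is shut, values between are in proportion; "tx", "ty", "tz": the shift along the tool's x, y, z normalised to -1 to 1, where 1 is 750 mm; "ax", "ay", "az": the turn, a rotation vector about the tool's x, y, z normalised to -1 to 1, where 1 is pi rad. In form: [{"fingers": .., "tx": .., "ty": .., "tz": .., "ax": .., "ay": .., "az": ..}, ...]. A call has 1 to 5 rows; each row is the pose to reach, as a shift and turn from the pose commanded when the call began, along the tool's axes at that moment, turning the shorter way round; what a row does not reach only later rows make up. A row lasts 1/12 s, in which the tool goes at most 41.7 mm and 7.16 degrees, less where a joint would pass 70% of its speed; a pose out of reach is approached as far as the arm can. A call with a number of a shift or a turn outside -1 to 1 is refused whole. A call with a gripper value outside its range is refused whole. The fingers move at their own pace and stop on an object; the grip force is fixed at half the most. Time passes only in rows, so rows that repeat a pose let the fingers close. It gives the time, the measured TCP pose, the force and the opening at its end, in the units of the state.
- r.sense(): the state, without advancing time (a new reading comes with each control period).
- viewer.capture(name): name is "scene" or "side" or "wrist"; returns a dict with "image" (420x560x3 uint8, red, green, blue), "fx", "fy", "cx", "cy" (pixels), "R" (3x3) and "t" (3): a world point X has camera coordinates R X + t; the wrist camera has in their place "mount" (4x4, takes a point from camera to tool coordinates, whose origin is the TCP and whose axes are the tool frame's). Camera axes: x right, y down, z forward; pixel columns grow to the right and rows downward; lengths in m; the calibration is good to about 2 mm. A picture is of the moment at which its call begins: read the wrist's pose just before it. There is no depth.
- job.finish_job(): hands the job in, once; it reports no verdict.
Trained networks look in a picture, given as the dict that the camera call returned (one of the last four; its "shot" number tells which), for a name from the list of things; names that differ only in an ending like _2 or _b are one class to them, and where a whole thing is asked for, a point or a joint stands for the part that bears it (a point fixed in the world has none). Each returns a list of dicts, best first, with "score" (0 to 1); they miss things now and then, are a little off and sometimes report something else, mostly with a low value. They report only what shows in the picture. A call takes as long as a camera call.
- spotter.find_in(name, picture): "uv" ([column, row] in pixels, amid what is visible of it).
- spotter.silhouettes(name, picture): "region" (420x560 bool, what is visible of it) and "uv" ([column, row] in pixels, amid what is visible of it).
The state is a dict: "time_s": time; "joints": joint angles; "joint_velocities": joint speeds; "effort": joint torques, N m; "tcp_pos": TCP position; "ee_rot": TCP orientation; "wrist_force": force on the tool from outside, world axes, zero at the start; "moment": the same for the moment, N m; "gripper_width": opening from 0.0 (shut) to 1.0 (fully open).
Only numpy, scipy, OpenCV 4.12 (cv2) and the standard library are available. Lean on these libraries where they do the work, as an engineer would, in place of code of your own. Each camera call takes 0.05 s, during which the arm holds its last target. There are 200 camera calls.

### The job

On the darkroom's masking easel, the wing nut that clamps the wide blade is slack. Tighten it by turning it clockwise (seen from above) until its wings lie in line with the blade, then let go. Leave the narrow blade's wing nut as it is.

Things in the scene. Friction and masses are not known exactly. Their poses are not given: they have to be found in the camera images.
- wide_nut_grip (a point): Brass wing nut of the WIDE blade: a point on its vertical axis at gripping height. x: along the wings, z up. The wings form one upright plate, 9 mm thick, 60 mm tip to tip; near the axis it ends 6 mm above this point, the ears 15 mm above. Below it is a round hub, 26 mm across, top 22 mm under this point. Take the wings by their two flat sides. The nut does not rise or sink as it turns.
- wide_clamp: Black clamp plate, 112 x 90 x 14 mm, under that nut; origin under the nut's axis, 46 mm below the grip point. x: along the blade to its far end, z up. The blade is a flat dark strip 62 mm wide. Two steel pillars, 16 mm across (feet 22), tops 4 mm above the grip point, stand at x 40, y 29 mm and x -40, y -29 mm: fingers on the wings' flat sides clear them, fingers at the wing tips may not.
- wide_nut (a joint): Turn of the wide blade's wing nut, rad. 0: wings exactly along the blade. Negative: slack, the wings turned that far counterclockwise from the blade (seen from above); starts between -1.3 and -0.85, grows as the nut turns clockwise. It turns stiffly (0.06 N m), stays where it is left, dead stop at +0.24.
- narrow_nut_tip (a point): One wing tip (upper outer corner, 29 mm from the axis) of the identical wing nut on the NARROW blade (strip 22 mm wide), to be left alone. The two clamps stand side by side on the easel's rail, at least 170 mm apart, and either may be the left one.

How it is judged:
By the outcome, as a careful person would: the job done as asked, in the order asked, and still so for the second after the job is handed in, with the robot touching nothing.
It also fails if it takes over 32 s, if anything falls off the work surface, if the arm or the gripper's body presses on something with over 40 N, if the wrist force passes 120 N, or if a joint passes its speed limit or range.

## Working session

There is one attempt and no reset: what is moved stays moved. The work goes in short steps, Python scripts to look and compute and a tool call to move; the robot and the scene stay as the last step left them, time stands still between calls to the robot, and variables do not carry over. Pictures are saved under pics/ and viewed, about 8 in all and at most 12, crops included, and the job is handed in when it is done.

Besides the shell and the picture viewer there is one more tool, called after "Request:" as name(argument=value, ...) on one line, values as JSON. play_rows: Moves the arm, as the interface text tells. Its arguments: {"type":"object","properties":{"commands":{"type":"array"}},"required":["commands"]}

```bash
mkdir -p pics; cat > h.py <<'E'
import numpy as np, cv2
from station import r, viewer, job, spotter
def snap(n,f=None):
    s=r.sense(); p=viewer.capture(n)
    if n=="wrist":
        M=np.array(p["mount"]); T=np.eye(4); T[:3,:3]=s["ee_rot"]; T[:3,3]=s["tcp_pos"]
        W=T@M; p["Rwc"]=W[:3,:3]; p["o"]=W[:3,3]
    else:
        R=np.array(p["R"]); p["Rwc"]=R.T; p["o"]=-R.T@np.array(p["t"])
    if f: cv2.imwrite("pics/"+f+".png",cv2.cvtColor(p["image"],cv2.COLOR_RGB2BGR))
    return p
def ray(p,uv):
    d=p["Rwc"]@np.array([(uv[0]-p["cx"])/p["fx"],(uv[1]-p["cy"])/p["fy"],1]); return p["o"],d/np.linalg.norm(d)
def atz(p,uv,z):
    o,d=ray(p,uv); return o+d*(z-o[2])/d[2]
def proj(p,X):
    c=p["Rwc"].T@(np.array(X)-p["o"]); return np.array([p["cx"]+p["fx"]*c[0]/c[2],p["cy"]+p["fy"]*c[1]/c[2]])
def tri(L):
    A=np.zeros((3,3));b=np.zeros(3)
    for p,uv in L:
        o,d=ray(p,uv);P=np.eye(3)-np.outer(d,d);A+=P;b+=P@o
    X=np.linalg.solve(A,b); return X
E
python3 - <<'E'
from h import *
np.set_printoptions(precision=4,suppress=True)
P={n:snap(n,n+"0") for n in("scene","side","wrist")}
cv2.imwrite("pics/all0.png",cv2.cvtColor(np.vstack([np.hstack([P["scene"]["image"],P["side"]["image"]])]),cv2.COLOR_RGB2BGR))
for n,p in P.items():
    print(n,p["o"],p["Rwc"][:,2])
    for k in("wide_nut_grip","wide_clamp","wide_nut","narrow_nut_tip"):
        print(k,[(np.round(d["uv"],1),round(d["score"],2)) for d in spotter.find_in(k,p)][:3])
s=r.sense();print(s["tcp_pos"],s["ee_rot"],s["time_s"])
E
```

```text
scene [1.0884 0.0997 0.6258] [-0.6988 -0.1214 -0.7049]
wide_nut_grip [(array([329.8, 212.8]), 0.65)]
wide_clamp [(array([329.5, 212.8]), 0.63), (array([338.4, 307.8]), 0.6)]
wide_nut [(array([336.4, 214. ]), 0.64)]
narrow_nut_tip [(array([196.8, 219.2]), 0.85)]
side [0.5412 0.5406 0.4757] [ 0.0605 -0.8311 -0.5529]
wide_nut_grip [(array([325.4, 287.8]), 0.8)]
wide_clamp [(array([227.9, 311.4]), 0.97)]
wide_nut [(array([227.4, 312.9]), 0.68)]
narrow_nut_tip [(array([306.9, 195.4]), 0.87)]
wrist [0.2492 0.5765 0.3836] [-0.2418  0.0729 -0.9676]
wide_nut_grip []
wide_clamp []
wide_nut []
narrow_nut_tip []
[0.1828 0.5977 0.2416] [[ 0.     -0.2925 -0.9563]
 [ 0.0001 -0.9563  0.2925]
 [-1.     -0.0001  0.    ]] 0.75
```

View pics/scene0.png

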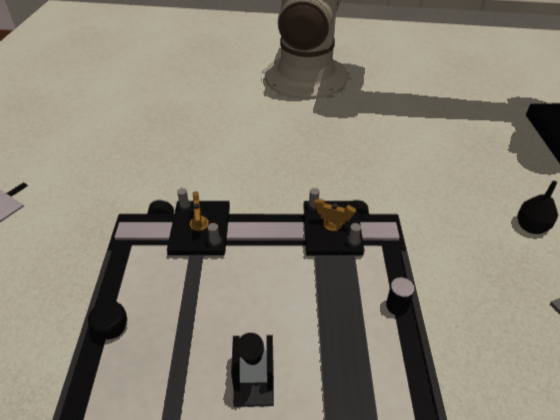

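View pics/wrist0.png

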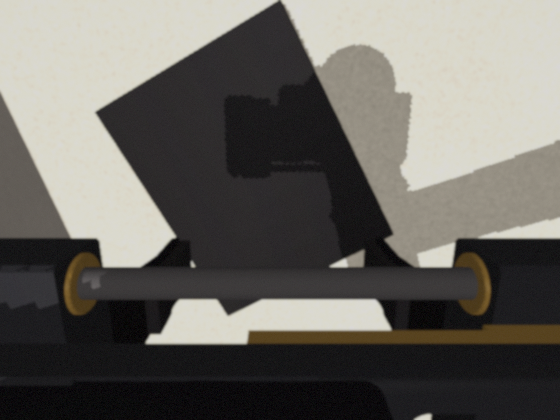

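The wide strip is under the right clamp in the scene view, with its nut near (335,214). The narrow nut is near (198,212). The wrist camera shows only the table and the gripper.

```bash
python3 - <<'E'
from h import *
np.set_printoptions(precision=4,suppress=True)
a=snap("scene");b=snap("side")
sa=spotter.silhouettes("wide_nut",a);sb=spotter.silhouettes("wide_nut_grip",b)
print([(d["uv"],d["score"],d["region"].sum()) for d in sa],[(d["uv"],d["score"],d["region"].sum()) for d in sb])
ga=spotter.find_in("wide_nut_grip",a)[0]["uv"];gb=spotter.find_in("wide_nut_grip",b)[0]["uv"]
print(ga,gb)
X=tri([(a,(335,213)),(b,gb)]);print(X,proj(a,X),proj(b,X))
for z in(.04,.06,.08):print(atz(a,(335,213),z),atz(b,gb,z))
# blade direction from scene: edges
for uv in((317,255),(359,255),(337,410),(392,410)):print(atz(a,uv,.02))
E
```

```text
[([336.7, 214.1], 0.9, np.int64(776))] [([320.6, 288.8], 0.92, np.int64(601))]
[333.4, 212.9] [325.1, 289.7]
[0.5225 0.1048 0.0606] [335.623  214.2147] [326.182  288.3643]
[0.4992 0.1038 0.04  ] [0.5229 0.0859 0.04  ]
[0.5193 0.1037 0.06  ] [0.5238 0.1067 0.06  ]
[0.5394 0.1035 0.08  ] [0.5246 0.1276 0.08  ]
[0.5767 0.0825 0.02  ]
[0.5668 0.1479 0.02  ]
[0.8193 0.1305 0.02  ]
[0.8089 0.1969 0.02  ]
```

View pics/side0.png

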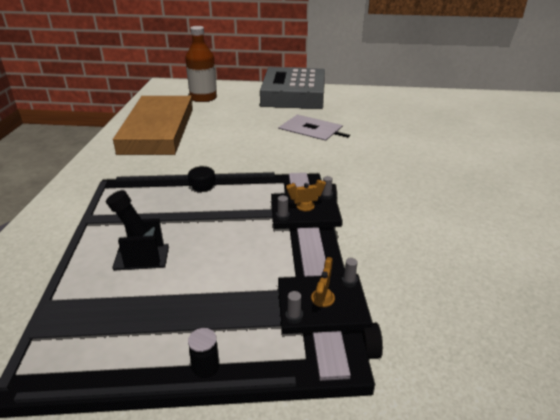

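The side view puts the wide nut near (323,285), with its wings crossways to the blade. From both views it is at about (0.522, 0.105, 0.06), and the blade runs at about 11°. Next I go to a hover above it.

Request:
play_rows(commands=[{"fingers":-0.3,"tx":0.067,"ty":0.496,"tz":-0.625,"ax":0.5,"ay":0,"az":0},{"fingers":-0.3,"tx":0.067,"ty":0.496,"tz":-0.625,"ax":0.5,"ay":0,"az":0},{"fingers":-0.3,"tx":0.067,"ty":0.496,"tz":-0.625,"ax":0.5,"ay":0,"az":0},{"fingers":-0.3,"tx":0.067,"ty":0.496,"tz":-0.625,"ax":0.5,"ay":0,"az":0},{"fingers":-0.3,"tx":0.067,"ty":0.496,"tz":-0.625,"ax":0.5,"ay":0,"az":0}])

```text
time_s: 1.47
tcp_pos: [0.3012, 0.425, 0.2242]
ee_rot: [[0.0, -0.8, -0.6], [0.0, -0.6, 0.8], [-1.0, -0.0, 0.0]]
wrist_force: [0.8, 0.3, 0.4]
gripper_width: 0.717
```

```bash
cat > go.py <<'E'
import sys; from h import *
# go.py x y z phi(deg, world yaw of tool y)
x,y,z,f=map(float,sys.argv[1:]); f=np.radians(f); s=r.sense(); R=np.array(s["ee_rot"])
from scipy.spatial.transform import Rotation as Ro
ty=np.array([np.cos(f),np.sin(f),0]); tx=np.array([0,0,-1.]); T=np.c_[tx,ty,np.cross(tx,ty)]
print("t",np.round(R.T@(np.array([x,y,z])-s["tcp_pos"])/.75,4),"a",np.round(Ro.from_matrix(R.T@T).as_rotvec()/np.pi,4))
print(np.round(s["tcp_pos"],4),"phi",np.degrees(np.arctan2(R[1,1],R[0,1])),"j6",s["joints"][5],"F",np.round(s["wrist_force"],1),"M",np.round(s["moment"],2),"w",s["gripper_width"],s["time_s"])
E
python3 go.py .522 .105 .19 163
```

```text
t [ 0.0455  0.0206 -0.518 ] a [2.993e-01 1.000e-04 1.000e-04]
[0.3012 0.425  0.2242] phi -143.12018283762455 j6 -35.67148497215749 F [0.8 0.3 0.4] M [ 0.08 -0.1  -0.04] w 0.7172188278402246 1.4667
```

Request:
play_rows(commands=[{"fingers":-0.3,"tx":0.045,"ty":0.02,"tz":-0.518,"ax":0.3,"ay":0,"az":0},{"fingers":-0.3,"tx":0.045,"ty":0.02,"tz":-0.518,"ax":0.3,"ay":0,"az":0},{"fingers":-0.3,"tx":0.045,"ty":0.02,"tz":-0.518,"ax":0.3,"ay":0,"az":0},{"fingers":-0.3,"tx":0.045,"ty":0.02,"tz":-0.518,"ax":0.3,"ay":0,"az":0},{"fingers":-0.3,"tx":0.045,"ty":0.02,"tz":-0.518,"ax":0.3,"ay":0,"az":0}])

```text
time_s: 1.88
tcp_pos: [0.4203, 0.2549, 0.2064]
ee_rot: [[0.001, -1.0, -0.018], [0.001, -0.018, 1.0], [-1.0, -0.001, 0.001]]
wrist_force: [0.6, 0.7, 0.4]
gripper_width: 0.652
```

```bash
python3 go.py .522 .105 .19 163
```

```text
t [ 0.0218 -0.1319 -0.2024] a [0.1003 0.0003 0.0002]
[0.4203 0.2549 0.2064] phi -178.94365985843385 j6 -49.16204111643435 F [0.6 0.7 0.4] M [ 0.14 -0.11  0.05] w 0.6523954709744173 1.8833
```

Request:
play_rows(commands=[{"fingers":-0.3,"tx":0.022,"ty":-0.132,"tz":-0.202,"ax":0.1,"ay":0,"az":0},{"fingers":-0.3,"tx":0.022,"ty":-0.132,"tz":-0.202,"ax":0.1,"ay":0,"az":0},{"fingers":-0.3,"tx":0.022,"ty":-0.132,"tz":-0.202,"ax":0.1,"ay":0,"az":0},{"fingers":-0.3,"tx":0.022,"ty":-0.132,"tz":-0.202,"ax":0.1,"ay":0,"az":0},{"fingers":-0.3,"tx":0.022,"ty":-0.132,"tz":-0.202,"ax":0.1,"ay":0,"az":0}])

```text
time_s: 2.3
tcp_pos: [0.5239, 0.1039, 0.1891]
ee_rot: [[-0.0, -0.957, 0.29], [-0.001, 0.29, 0.957], [-1.0, -0.0, -0.001]]
wrist_force: [0.1, 0.6, 1.0]
gripper_width: 0.645
```

```bash
python3 - <<'E'
from h import *
np.set_printoptions(precision=4,suppress=True)
b=snap("side","side1");a=snap("scene","scene1");p=snap("wrist","wrist1")
for n,q in(("s",a),("b",b),("w",p)):
    for k in("wide_nut_grip","wide_clamp","wide_nut"):
        print(n,k,[(np.round(d["uv"],1),round(d["score"],2)) for d in spotter.find_in(k,q)][:2])
print(proj(p,[.522,.105,.06]))
E
python3 go.py .522 .105 .19 163
```

```text
s wide_nut_grip [(array([331.7, 211.4]), 0.88)]
s wide_clamp [(array([340.6, 309.2]), 0.87)]
s wide_nut [(array([333.5, 214.5]), 0.77)]
b wide_nut_grip [(array([321.5, 289.5]), 0.85), (array([227.9, 311.5]), 0.65)]
b wide_clamp []
b wide_nut [(array([325.5, 291.8]), 0.65), (array([227., 310.]), 0.41)]
w wide_nut_grip [(array([274. , 197.2]), 0.64)]
w wide_clamp [(array([255.6, 205.5]), 0.67)]
w wide_nut [(array([271. , 199.6]), 0.66)]
[279.2546 204.6939]
t [-0.0002 -0.0014 -0.0041] a [0.0025 0.0001 0.0001]
[0.5219 0.1082 0.1898] phi 163.45099877919117 j6 -45.71109319099249 F [0.1 0.3 0.2] M [ 0.09 -0.08  0.02] w 0.6517818166174794 2.9
```

View pics/wrist1.png

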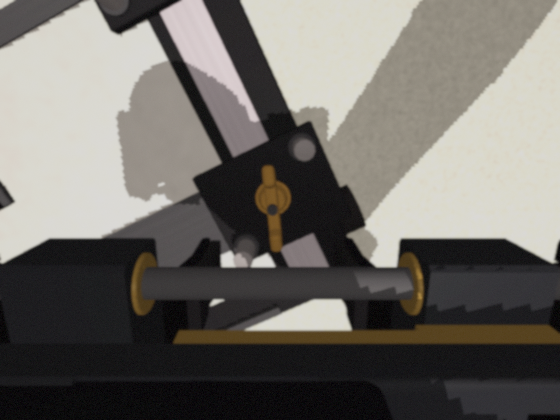

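The wrist view shows the wings from (268,167) to (276,250), the hub at (273,197) and the pillar tops near (303,148) and (245,244). I'll make enlarged crops to locate the pillar tops and wings.

```bash
python3 - <<'E'
import cv2,numpy as np
c=[]
for f,(u,v) in(("scene1",(300,175)),("side1",(270,235)),("wrist1",(225,135))):
    w,h=(90,90) if f!="wrist1" else (120,120)
    i=cv2.imread(f"pics/{f}.png")[v:v+h,u:u+w]
    i=cv2.resize(i,(396,396),interpolation=cv2.INTER_CUBIC); i=cv2.convertScaleAbs(i,alpha=1.5,beta=25)
    for k in range(0,h,10):
        s=396*k//h
        cv2.putText(i,str(v+k),(0,s+4),0,.3,(0,255,0));cv2.putText(i,str(u+k),(s-8,392),0,.3,(0,255,0))
        cv2.line(i,(s,376),(s,382),(0,255,0));cv2.line(i,(22,s),(28,s),(0,255,0))
    c.append(i)
cv2.imwrite("pics/c1.png",np.hstack(c[:2])); cv2.imwrite("pics/c2.png",c[2])
E
```

```text
(no output)
```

View pics/c1.png

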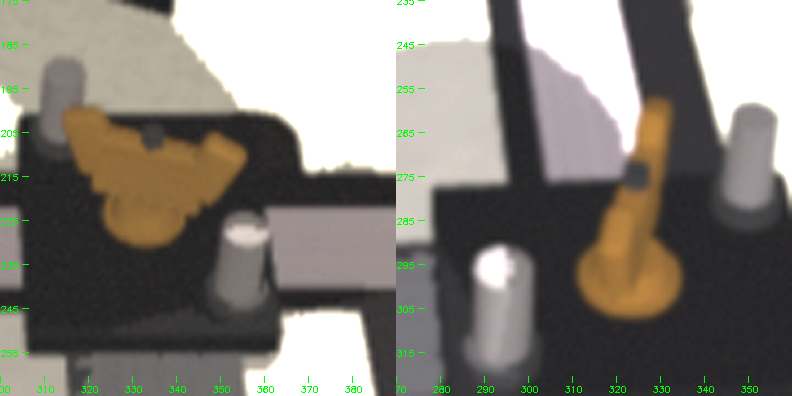

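View pics/c2.png

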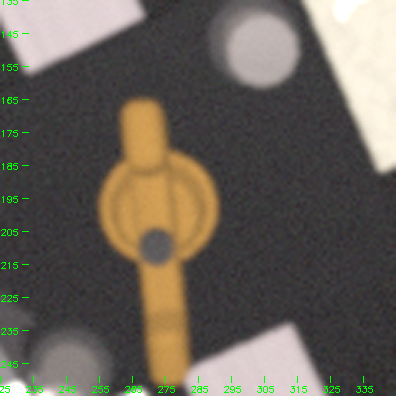

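Pillar tops: scene (314.5,190) and (356,226.8), side (294,295) and (351.6,260.5), wrist (304.7,150) and (245.6,244.7). The dark stud shows at scene (334.5,206), side (324.8,274.8) and wrist (272.3,209.5).

```bash
python3 - <<'E'
from h import *
np.set_printoptions(precision=4,suppress=True)
a=snap("scene");b=snap("side");p=snap("wrist")
def T(n,ua,ub,uw):
    X2=tri([(a,ua),(b,ub)]);X=tri([(a,ua),(b,ub),(p,uw)])
    print(n,"2cam",X2,"3cam",X,"res",proj(a,X)-ua,proj(b,X)-ub,proj(p,X)-uw);return X
A=T("A",(314.5,190),(351.6,260.5),(245.6,244.7));A2=T("A'",(314.5,190),(351.6,260.5),(304.7,150.2))
B=T("B",(356,226.8),(294.1,295),(304.7,150.2));B2=T("B'",(356,226.8),(294.1,295),(245.6,244.7))
S=T("stud",(334.5,205.9),(324.8,274.8),(272.3,209.5))
for P,Q in((A,B),(A2,B2)):
    d=Q-P;m=(P+Q)/2;print("mid",m,"len",np.linalg.norm(d),"blade",np.degrees(np.arctan2(d[1],d[0]))-np.degrees(np.arctan2(29,40)))
g=m[2]-.004
# wing tips upper ridge at ear top g+.015
gz=min(m[2],1)+.011
e=[atz(p,u,gz) for u in((267.8,167),(276.5,248))];print(e,np.degrees(np.arctan2(*(e[0]-e[1])[1::-1])),np.linalg.norm(e[0]-e[1]),(e[0]+e[1])/2)
E
python3 go.py .522 .105 .19 163
```

```text
A 2cam [0.4902 0.0673 0.0778] 3cam [0.5218 0.0946 0.1146] res [17.2083 -1.8406] [-22.3796 -10.461 ] [ 27.1431 -38.2291]
A' 2cam [0.4902 0.0673 0.0778] 3cam [0.4905 0.0684 0.0785] res [0.815  0.1684] [ 0.126  -0.2573] [-0.5489 -1.4721]
B 2cam [0.5613 0.1368 0.0772] 3cam [0.527  0.1062 0.0446] res [-20.5297  -3.491 ] [27.8141  3.0165] [-32.8769  49.9194]
B' 2cam [0.5613 0.1368 0.0772] 3cam [0.5583 0.1331 0.0723] res [-2.7178  0.5503] [2.6404 0.8404] [-1.7525  5.4407]
stud 2cam [0.5251 0.1018 0.0809] 3cam [0.5256 0.1032 0.0821] res [ 1.0321 -0.0923] [-0.1791 -0.1707] [-0.5201 -1.9029]
mid [0.5244 0.1004 0.0796] len 0.07117954204133033 blade 29.730382986596773
mid [0.5244 0.1008 0.0754] len 0.0939406815528248 blade 7.729477364326016
[array([0.5192, 0.0726, 0.0864]), array([0.531 , 0.1336, 0.0864])] -100.87629457259133 0.06211111436608532 [0.5251 0.1031 0.0864]
t [-0.0004 -0.0011 -0.0036] a [0.0023 0.     0.    ]
[0.522  0.1078 0.1897] phi 163.4087196289052 j6 -45.70993340199405 F [-0.3 -0.5 -0.5] M [ 0.11 -0.03  0.01] w 0.6453276324673303 3.05
```

The axis is at about (0.5255, 0.1025), the grip z is about 0.074 and the wings lie at about 79°. Next I measure the blade direction more precisely from its edges.

```bash
python3 - <<'E'
from h import *
a=snap("scene");b=snap("side")
def run(p,name,rows,lo,hi,vert):
    g=cv2.cvtColor(cv2.imread(f"pics/{name}.png"),cv2.COLOR_BGR2GRAY).astype(float)
    L=[[],[]]
    for k in rows:
        c0,c1=lo(k),hi(k); l=(g[k,c0:c1] if vert else g[c0:c1,k]); d=np.diff(cv2.GaussianBlur(l.reshape(-1,1),(1,5),0).ravel())
        for j,i in enumerate((np.argmin(d),np.argmax(d))):
            u=c0+i+.5; L[j].append((u,k) if vert else (k,u))
    for e in L:
        e=np.array(e,float)
        for z in(.025,.032):
            W=np.array([atz(p,u,z)[:2] for u in e])
            vx,vy,x0,y0=cv2.fitLine(W.astype(np.float32),cv2.DIST_HUBER,0,.01,.01).ravel()
            n=np.array([-vy,vx])*np.sign(vx); res=(W-[x0,y0])@n
            print(name,"z",z,"angle",round(np.degrees(np.arctan(vy/vx)),2),"off axis",round(float((np.array([x0,y0])-[.5255,.1025])@n),4),"rms",round(res.std(),4),e[0],e[-1])
run(a,"scene0",range(265,415,3),lambda k:int(295+(k-265)*.1),lambda k:int(378+(k-265)*.25),True)
run(b,"side0",range(90,270,4),lambda k:270,lambda k:360,False)
E
```

```text
scene0 z 0.025 angle 8.61 off axis -0.0342 rms 0.0007 [313.5 265. ] [323.5 412. ]
scene0 z 0.032 angle 8.61 off axis -0.0349 rms 0.0007 [313.5 265. ] [323.5 412. ]
scene0 z 0.025 angle 8.63 off axis 0.0305 rms 0.0004 [355.5 265. ] [376.5 412. ]
scene0 z 0.032 angle 8.63 off axis 0.0291 rms 0.0004 [355.5 265. ] [376.5 412. ]
side0 z 0.025 angle 8.56 off axis -0.0356 rms 0.0006 [ 90.  297.5] [266.  290.5]
side0 z 0.032 angle 8.56 off axis -0.0283 rms 0.0005 [ 90.  297.5] [266.  290.5]
side0 z 0.025 angle 8.61 off axis 0.0317 rms 0.0017 [ 90.  337.5] [266.  328.5]
side0 z 0.032 angle 8.61 off axis 0.0379 rms 0.0017 [ 90.  337.5] [266.  328.5]
```

The blade is at 8.6°, so the tool's y must end at 98.6°. Now I align to the wings (169°) and descend.

```bash
python3 go.py .5255 .1025 .075 169
```

```text
t [ 0.1528 -0.0064 -0.0053] a [-0.0312  0.      0.    ]
[0.522  0.1077 0.1896] phi 163.3879664727317 j6 -45.71043456993275 F [-0.1 -1.5  0.4] M [ 0.07 -0.02  0.  ] w 0.6501855492696561 3.15
```

Request:
play_rows(commands=[{"fingers":-0.3,"tx":0.03,"ty":-0.0064,"tz":-0.0053,"ax":-0.031,"ay":0,"az":0},{"fingers":-0.3,"tx":0.08,"ty":-0.0064,"tz":-0.0053,"ax":-0.031,"ay":0,"az":0},{"fingers":-0.3,"tx":0.12,"ty":-0.0064,"tz":-0.0053,"ax":-0.031,"ay":0,"az":0},{"fingers":-0.3,"tx":0.152,"ty":-0.0064,"tz":-0.0053,"ax":-0.031,"ay":0,"az":0},{"fingers":-0.3,"tx":0.152,"ty":-0.0064,"tz":-0.0053,"ax":-0.031,"ay":0,"az":0}])

```text
time_s: 3.57
tcp_pos: [0.5222, 0.1008, 0.0708]
ee_rot: [[-0.01, -0.981, 0.193], [-0.004, 0.193, 0.981], [-1.0, 0.009, -0.006]]
wrist_force: [0.8, -0.1, -0.5]
gripper_width: 0.65
```

Request:
play_rows(commands=[{"fingers":-0.3,"tx":0,"ty":0,"tz":0,"ax":0,"ay":0,"az":0},{"fingers":-0.3,"tx":0,"ty":0,"tz":0,"ax":0,"ay":0,"az":0}])

```text
time_s: 3.73
tcp_pos: [0.5268, 0.1028, 0.077]
ee_rot: [[0.003, -0.982, 0.191], [0.001, 0.191, 0.982], [-1.0, -0.002, 0.001]]
wrist_force: [0.6, -0.4, 0.6]
gripper_width: 0.649
```

```bash
python3 - <<'E'
from h import *
p=snap("wrist");a=snap("scene")
i=np.hstack([cv2.resize(p["image"][100:400,80:480],(400,300)),cv2.resize(a["image"][140:290,240:440],(400,300))])
cv2.imwrite("pics/g1.png",cv2.cvtColor(cv2.convertScaleAbs(i,alpha=1.5,beta=25),cv2.COLOR_RGB2BGR))
E
python3 go.py .5255 .1025 .075 169
```

```text
t [ 0.0035  0.0018 -0.001 ] a [-0.0001  0.0007  0.0011]
[0.5269 0.103  0.0776] phi 168.97528024410275 j6 -39.432554316143005 F [0.  0.2 0.3] M [ 0.05 -0.19 -0.03] w 0.6525768589710909 3.8333
```

View pics/g1.png

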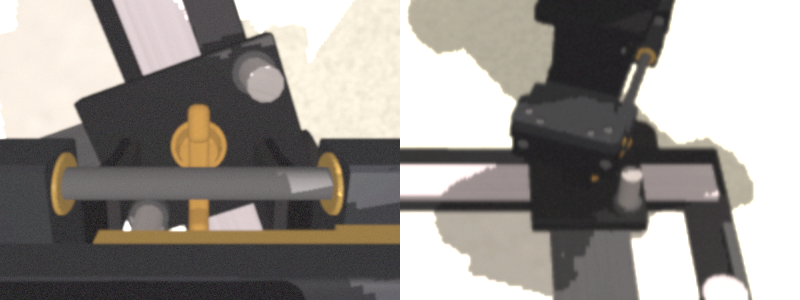

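In the wrist view the wings are upright and midway between the fingers (column 279). Now I close on them.

Request:
play_rows(commands=[{"fingers":0,"tx":0.002,"ty":0.0015,"tz":-0.001,"ax":0,"ay":0,"az":0},{"fingers":0.5,"tx":0.002,"ty":0.0015,"tz":-0.001,"ax":0,"ay":0,"az":0},{"fingers":1,"tx":0.002,"ty":0.0015,"tz":-0.001,"ax":0,"ay":0,"az":0},{"fingers":1,"tx":0.002,"ty":0.0015,"tz":-0.001,"ax":0,"ay":0,"az":0},{"fingers":1,"tx":0.002,"ty":0.0015,"tz":-0.001,"ax":0,"ay":0,"az":0}])

```text
time_s: 4.25
tcp_pos: [0.5244, 0.1019, 0.0744]
ee_rot: [[0.0, -0.981, 0.192], [0.0, 0.192, 0.981], [-1.0, -0.0, 0.0]]
wrist_force: [-0.5, -0.6, -0.2]
gripper_width: 0.356
```

Request:
play_rows(commands=[{"fingers":1,"tx":0,"ty":0,"tz":0,"ax":0,"ay":0,"az":0},{"fingers":1,"tx":0,"ty":0,"tz":0,"ax":0,"ay":0,"az":0},{"fingers":1,"tx":0,"ty":0,"tz":0,"ax":0,"ay":0,"az":0},{"fingers":1,"tx":0,"ty":0,"tz":0,"ax":0,"ay":0,"az":0}])

```text
time_s: 4.58
tcp_pos: [0.5259, 0.1018, 0.0743]
ee_rot: [[0.003, -0.982, 0.191], [0.0, 0.191, 0.982], [-1.0, -0.003, 0.001]]
wrist_force: [5.0, -2.7, -3.3]
gripper_width: 0.1
```

```bash
python3 go.py .5255 .1025 .076 98.6
```

```text
t [-0.0023  0.0007  0.0008] a [0.3911 0.0008 0.0007]
[0.5259 0.1018 0.0743] phi 169.0051251508172 j6 -39.44195279712289 F [ 5.  -2.7 -3.3] M [-0.63 -1.29  0.12] w 0.09981151327335702 4.5833
```

The opening is 8.7 mm, so the plate is gripped. I turn it clockwise in steps.

Request:
play_rows(commands=[{"fingers":1,"tx":0,"ty":0,"tz":0,"ax":0.02,"ay":0,"az":0},{"fingers":1,"tx":0,"ty":0,"tz":0,"ax":0.045,"ay":0,"az":0},{"fingers":1,"tx":0,"ty":0,"tz":0,"ax":0.07,"ay":0,"az":0},{"fingers":1,"tx":0,"ty":0,"tz":0,"ax":0.095,"ay":0,"az":0},{"fingers":1,"tx":0,"ty":0,"tz":0,"ax":0.12,"ay":0,"az":0}])

```text
time_s: 5.0
tcp_pos: [0.5258, 0.1018, 0.0743]
ee_rot: [[0.003, -0.84, 0.542], [0.0, 0.542, 0.84], [-1.0, -0.002, 0.002]]
wrist_force: [2.8, -1.8, -1.7]
gripper_width: 0.106
```

```bash
python3 go.py .5255 .1025 .0745 98.6
```

```text
t [-0.0003  0.0008  0.0005] a [0.2699 0.0009 0.0004]
[0.5258 0.1018 0.0743] phi 147.17696301338427 j6 -61.251951181214395 F [ 2.8 -1.8 -1.7] M [-0.52 -1.18  0.04] w 0.10559388974676746 5.0
```

Request:
play_rows(commands=[{"fingers":1,"tx":0,"ty":0,"tz":0,"ax":0.025,"ay":0,"az":0},{"fingers":1,"tx":0,"ty":0,"tz":0,"ax":0.05,"ay":0,"az":0},{"fingers":1,"tx":0,"ty":0,"tz":0,"ax":0.075,"ay":0,"az":0},{"fingers":1,"tx":0,"ty":0,"tz":0,"ax":0.1,"ay":0,"az":0},{"fingers":1,"tx":0,"ty":0,"tz":0,"ax":0.125,"ay":0,"az":0}])

```text
time_s: 5.42
tcp_pos: [0.5258, 0.1019, 0.0743]
ee_rot: [[0.003, -0.569, 0.822], [0.0, 0.822, 0.569], [-1.0, -0.001, 0.003]]
wrist_force: [3.0, -1.6, -1.8]
gripper_width: 0.099
```

```bash
python3 go.py .5255 .1025 .0745 98.6
```

```text
t [-0.0003  0.0009  0.0002] a [0.1448 0.0009 0.0002]
[0.5258 0.1019 0.0743] phi 124.67275943901764 j6 -83.75393256333368 F [ 3.  -1.6 -1.8] M [-0.36 -1.16  0.07] w 0.09949630344136196 5.4167
```

Request:
play_rows(commands=[{"fingers":1,"tx":0,"ty":0,"tz":0,"ax":0.03,"ay":0,"az":0},{"fingers":1,"tx":0,"ty":0,"tz":0,"ax":0.06,"ay":0,"az":0},{"fingers":1,"tx":0,"ty":0,"tz":0,"ax":0.09,"ay":0,"az":0},{"fingers":1,"tx":0,"ty":0,"tz":0,"ax":0.12,"ay":0,"az":0},{"fingers":1,"tx":0,"ty":0,"tz":0,"ax":0.145,"ay":0,"az":0}])

```text
time_s: 5.83
tcp_pos: [0.5257, 0.102, 0.0743]
ee_rot: [[0.003, -0.149, 0.989], [0.0, 0.989, 0.149], [-1.0, 0.0, 0.003]]
wrist_force: [3.4, -0.8, -2.2]
gripper_width: 0.097
```

Request:
play_rows(commands=[{"fingers":1,"tx":0,"ty":0,"tz":0,"ax":0,"ay":0,"az":0},{"fingers":1,"tx":0,"ty":0,"tz":0,"ax":0,"ay":0,"az":0}])

```text
time_s: 6.0
tcp_pos: [0.5257, 0.102, 0.0743]
ee_rot: [[0.003, -0.154, 0.988], [0.001, 0.988, 0.154], [-1.0, 0.0, 0.003]]
wrist_force: [5.2, -2.2, -2.8]
gripper_width: 0.097
```

```bash
python3 go.py .5255 .1025 .0745 98.6; python3 - <<'E'
from h import *
p=snap("wrist","w3")
i=p["image"][100:400,80:480]
cv2.imwrite("pics/g2.png",cv2.cvtColor(cv2.convertScaleAbs(i,alpha=1.5,beta=25),cv2.COLOR_RGB2BGR))
E
```

```text
t [-0.0003  0.0007 -0.0002] a [ 0.0016  0.0009 -0.0001]
[0.5257 0.102  0.0743] phi 98.88134533401242 j6 -109.53629595007986 F [ 5.2 -2.2 -2.8] M [-0.52 -1.69 -0.06] w 0.0974995857542969 6.0
```

View pics/g2.png

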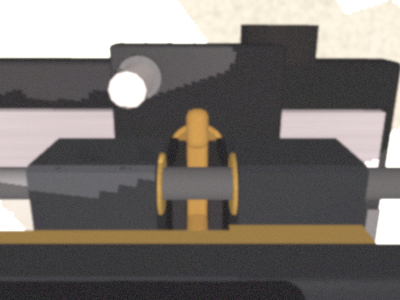

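The wings stand upright in the view, square to the clamp plate's edges, with the tool at 98.9°. I release and rise straight up.

Request:
play_rows(commands=[{"fingers":-0.2,"tx":0,"ty":0,"tz":0,"ax":0,"ay":0,"az":0},{"fingers":-0.2,"tx":0,"ty":0,"tz":0,"ax":0,"ay":0,"az":0},{"fingers":-0.2,"tx":0,"ty":0,"tz":0,"ax":0,"ay":0,"az":0},{"fingers":-0.2,"tx":0,"ty":0,"tz":0,"ax":0,"ay":0,"az":0},{"fingers":-0.2,"tx":0,"ty":0,"tz":0,"ax":0,"ay":0,"az":0}])

```text
time_s: 6.47
tcp_pos: [0.524, 0.1018, 0.0741]
ee_rot: [[-0.001, -0.153, 0.988], [-0.0, 0.988, 0.153], [-1.0, -0.0, -0.001]]
wrist_force: [-0.8, -0.4, 0.7]
gripper_width: 0.398
```

Request:
play_rows(commands=[{"fingers":-0.2,"tx":-0.02,"ty":0,"tz":0,"ax":0,"ay":0,"az":0},{"fingers":-0.2,"tx":-0.06,"ty":0,"tz":0,"ax":0,"ay":0,"az":0},{"fingers":-0.2,"tx":-0.11,"ty":0,"tz":0,"ax":0,"ay":0,"az":0},{"fingers":-0.2,"tx":-0.15,"ty":0,"tz":0,"ax":0,"ay":0,"az":0},{"fingers":-0.2,"tx":-0.15,"ty":0,"tz":0,"ax":0,"ay":0,"az":0}])

```text
time_s: 6.88
tcp_pos: [0.5278, 0.1031, 0.1936]
ee_rot: [[0.013, -0.154, 0.988], [0.004, 0.988, 0.154], [-1.0, 0.002, 0.013]]
wrist_force: [0.8, -0.4, 0.9]
gripper_width: 0.593
```

Request:
play_rows(commands=[{"fingers":-0.2,"tx":0,"ty":0,"tz":0,"ax":0,"ay":0,"az":0},{"fingers":-0.2,"tx":0,"ty":0,"tz":0,"ax":0,"ay":0,"az":0},{"fingers":-0.2,"tx":0,"ty":0,"tz":0,"ax":0,"ay":0,"az":0}])

```text
time_s: 7.13
tcp_pos: [0.5233, 0.1015, 0.1852]
ee_rot: [[-0.003, -0.152, 0.988], [-0.001, 0.988, 0.152], [-1.0, -0.001, -0.003]]
wrist_force: [0.7, 0.7, -0.6]
gripper_width: 0.602
```

```bash
python3 go.py .5255 .1025 .19 98.6; python3 - <<'E'
from h import *
p=snap("wrist","w4")
i=p["image"][120:290,180:380]; i=cv2.resize(i,(800,680))[:600]
cv2.imwrite("pics/g3.png",cv2.cvtColor(cv2.convertScaleAbs(i,alpha=1.5,beta=25),cv2.COLOR_RGB2BGR))
# wing direction: orange pixels' rows -> centreline on ear-top plane
hsv=cv2.cvtColor(p["image"],cv2.COLOR_RGB2HSV); m=cv2.inRange(hsv,(8,110,60),(25,255,255)); m[262:]=0; m[:, :200]=0; m[:,360:]=0
c=[(np.nonzero(m[k])[0].mean(),k,(m[k]>0).sum()) for k in range(420) if 3<(m[k]>0).sum()<18]
print([(round(x,1),k,int(n)) for x,k,n in c][::3])
W=np.array([atz(p,(x,k),.085)[:2] for x,k,n in c])
if len(W)>5:
    vx,vy,_,_=cv2.fitLine(W.astype(np.float32),cv2.DIST_HUBER,0,.01,.01).ravel();print("wings",np.degrees(np.arctan(vy/vx)))
E
```

```text
t [-0.0064  0.0009  0.0031] a [ 0.0008 -0.001   0.0002]
[0.5233 0.1015 0.1852] phi 98.74736825897236 j6 -109.63958081873095 F [ 0.7  0.7 -0.6] M [ 0.07 -0.18 -0.02] w 0.6016669187623742 7.1333
[(np.float64(277.0), 173, 9), (np.float64(277.0), 176, 13), (np.float64(277.0), 179, 13), (np.float64(277.0), 182, 13), (np.float64(277.0), 185, 13), (np.float64(277.0), 188, 15), (np.float64(276.5), 219, 11), (np.float64(277.0), 222, 8), (np.float64(277.0), 225, 13), (np.float64(277.0), 228, 13), (np.float64(277.0), 231, 13), (np.float64(277.0), 234, 13), (np.float64(277.0), 237, 13), (np.float64(277.5), 240, 12), (np.float64(277.5), 243, 12), (np.float64(277.0), 246, 13), (np.float64(277.0), 249, 13), (np.float64(277.0), 252, 13), (np.float64(277.5), 255, 12), (np.float64(277.5), 258, 10)]
wings 8.723984
```

View pics/g3.png

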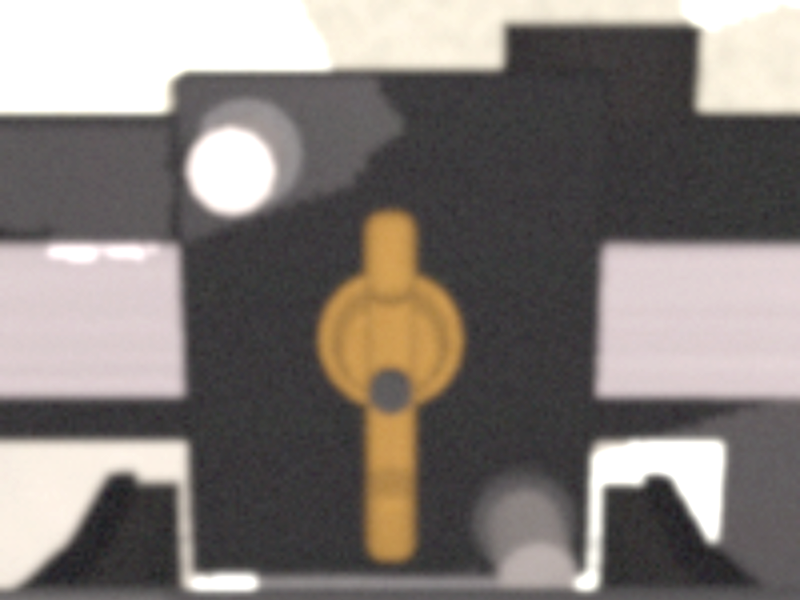

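The wings lie at 8.7° and the blade at 8.6°. The wings are parallel to the clamp plate's sides and the gripper is clear.

```bash
python3 -c "
from station import job
print(job.finish_job())"
```

```text
the job is handed in; nothing more can be done
None
```

The wide blade's wing nut is tightened: I turned it about 70° clockwise in one grip, until its wings lay along the blade. I then let go, rose straight up, and handed the job in at about 7.2 s.

- **Alignment:** after release the wings measured 8.7° in the wrist picture, against 8.6° for the blade from its edges in the scene and side pictures. An earlier, rougher blade estimate from hand-picked points gave 11.3°. I used 8.6° because all four edge fits agreed, and the pillar positions gave about 8°.
- **Forces:** the highest wrist-force reading was about 7 N, far below the 120 N limit.
- **Clearance:** the gripper was open and about 110 mm above the nut at hand-in.
- **Narrow nut:** the arm never went near it, but I did not take a picture of it afterwards.

No check failed.

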